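# Wedge a rubber stamp fast in the carving vice

### The arm

A 6-joint arm with a two-finger parallel gripper is mounted at the origin on a cart in front of the work surface, level with it; the furniture and walls round the work are solid. World frame = base frame: x ahead of the robot, y to its left, z up, the work surface at z = 0. Lengths are in m, angles in degrees, forces in N, time in s.
With the tool pointing down it reaches from about 0.35 to 0.875 m from the base axis. Payload 4.2 kg.
Tool frame: the origin (TCP) lies between the finger pads; the fingertips stand 19 mm ahead of it and the grasp point (between the pads) is the TCP; z points along the fingers, y is the line along which they close (so a half turn about z gives the same grasp; the last joint's range is limited). The gripper opens to 87 mm and grips with 3 to 60 N. Pads are 19 mm wide; open, the fingers measure 117 mm over their backs; the gripper's body (75 mm by 190 mm) begins 51 mm behind the grasp point.
Start: joints at [-55.944, 22.042, 0.453, 0, -68.411, -14.817], TCP at [0.206, -0.59, 0.242] pointing down, gripper open.
Joint ranges: [-179.83, 179.83], [-69.29, 118.12], [-61.27, 80.66], [-181.25, 117.63], [-171.15, -9.14], [-177.46, 177.46]. Speed limits (degrees/s): [159.86, 159.86, 180, 180, 180, 180].

### API

Orientations are given as a 3x3 rotation matrix whose columns are the frame's x, y, z axes.
In Python, from station import r gives the robot as it stands.
- The arm moves only by the tool drive_tool, never from a script. Its argument "steps" is one flat list of numbers, 7 for each row, row after row: the turn, a rotation vector about the tool's x, y, z in rad, then the shift along the tool's x, y, z in m, then the opening, from 0 (shut) to 1 (fully open). A call has 1 to 10 rows; each row shifts and turns the commanded pose from where the row before left it, along the tool's axes as they then stand; what a row does not reach is not made up. A row lasts 1/12 s, in which the tool goes at most 41.7 mm and 7.16 degrees, less where a joint would pass 70% of its speed; a pose out of reach is approached as far as the arm can. A call is refused whole if a number of a shift passes 0.0417 or a number of a turn 0.125, either way. A call with a gripper value outside its range is refused whole. The fingers move at their own pace and stop on an object; the grip force is fixed at half the most. Time passes only in rows, so rows that do not move let the fingers close. It gives the time, the measured TCP pose, the force, the opening and the grip force at its end, in the units of the state.
- r.sense(): the state, without advancing time (a new reading comes with each control period).
- r.capture(name): name is "scene" or "top" or "wrist"; returns the picture (420x560x3 uint8, blue, green, red); there is no depth.
- r.camera_params(name): a dict with "camera_matrix" (3x3 intrinsics, pixels), "k1" (the pictures are not rectified: a ray, as slopes to the right and down, at radius r is drawn at 1 + k1 r^2 times it, then the intrinsics apply), "extrinsics" (4x4, takes a point from world to camera coordinates). Camera axes: x right, y down, z forward; pixel columns grow to the right and rows downward; lengths in m; the calibration is good to about 2 mm. A picture is of the moment at which its call begins: read the wrist's pose just before it. camera_params takes no time and is no camera call; for the wrist camera it gives the pose at the moment of the call.
- r.finish_job(): hands the job in; it is judged then, once.
The state is a dict: "time_s": time; "joints": joint angles; "joint_velocities": joint speeds; "effort": joint torques, N m; "tcp_pos": TCP position; "ee_rot": TCP orientation; "wrist_force": force on the tool from outside, world axes, zero at the start; "moment": the same for the moment, N m; "gripper_width": opening from 0.0 (shut) to 1.0 (fully open); "gripper_force": force on a finger pad.
Only numpy, scipy, OpenCV 4.12 (cv2) and the standard library are available. Lean on these libraries where they do the work, as an engineer would, in place of code of your own. Each camera call takes 0.05 s, during which the arm holds its last target. There are 200 camera calls.

### The job

Hold the low square rubber stamp fast for carving: lay it, rubber face up, on the bed of the wooden wedge vice between the fixed fence and the sliding jaw, and push the jaw up until the stamp sits against the fence. Then push the loose wooden wedge, thin end first, along the back rail behind the jaw, firmly, until it jams the jaw fast and stays so by itself. Leave the other things on the table where they are.

Things in the scene. Friction and masses are not known exactly. Their poses are not given: they have to be found in the camera images.
- vice: Wooden wedge vice on a plywood board 190 x 330 mm, fixed. Origin at table level, z up; its x runs from the back rail (robot's side) to the fence (far side), its y along both. Board: x -120 to 70, y -105 to 225 mm, top (bed) at z 18. Rail and fence are battens 30 mm high above the bed (tops at z 48).
- fence_face (a point): Foot of the fixed fence's inner face (vice x 34, y 0, z 18 mm); the face runs along vice y from -95 to 75. Axes as the vice.
- rail_face (a point): Foot of the back rail's inner face (vice x -85, y 0, z 18 mm); the straight face runs along vice y from -95 to 215. Axes as the vice.
- bay (a point): Point on the bed between fence and jaw where the stamp is laid, sides square to the fence (vice x -3, y 0, z 18 mm). The bay is 70 to 74 mm deep in x at the start, open above and at both y ends.
- jaw: Sliding wooden jaw, a bar y -60 to 50 mm, top at z 48; slides only along vice x. Axes as the vice; origin on the vice's when fully open. Starts 0 to 4 mm from open, travels up to 45 mm to the fence, slides at 2 N and stays where left. Meets the seated stamp after 22 (stamp's 52 mm side) or 24 mm (50 mm side). Front: a sprung cork facing; back: a 10.2 degree ramp.
- jaw_face (a point): Foot of the jaw's cork facing, square to vice x, which presses the stamp (jaw x -40, y 0, z 18 mm). The facing is sprung: it gives 1 mm per 5 N, up to 4 mm, so a jaw pushed hard by hand backs off a few mm when let go; that is fine.
- jaw_ramp (a point): Foot of the jaw's ramped back face at its y +50 end, where the wedge enters (jaw x -63, y 50, z 18 mm). The gap from here to the rail is 22 mm with the jaw open, 44 to 46 mm with it tight; at the jaw's y -60 end it is 20 mm less. So the wedge goes in only after the jaw is pushed up.
- jaw_handle (a point): Centre of the upright wooden grip on the jaw: 13 mm thick in x, 70 mm long in y, vice z 48 to 73 mm (this point z 61). It can be pushed towards the fence from its rail side, with fingertips above rail and wedge (the wedge's thumb end reaches z 54), or pinched.
- wedge: Loose wooden thumb wedge, 120 mm long (y), 30 high, 0.15 kg. Origin on its underside, mid length. Straight side, x -22, rides on the rail; ramp side goes from x 10 at the thin end (y -60) to x 32 at the thick end (y 60). Starts on the bed 1 to 5 mm off the rail, thin end to the jaw. Pushed along vice -y, kept on the rail, it jams at 15 to 20 N and then stays.
- wedge_end (a point): Middle of the wedge's thick end face, a raised thumb end 52 mm wide and 36 high (wedge x 4, y 60, z 18 mm). Starts at vice y 178 to 205; with the stamp gripped along its 52 mm side the wedge first bites near y 104 and is jammed at y 86 to 96; along its 50 mm side all this is 11 mm less.
- stamp: The low square rubber stamp: wooden block with a red rubber face on top, 50 (x) x 52 (y) x 27 mm high, 0.06 kg; origin at the centre of its underside, z up. Starts on the table to the right of the vice. Either pair of sides may face the fence.
- tall_stamp: Bystander: tall narrow wooden stamp, 50 x 26 x 60 mm, origin under its centre.
- jar: Bystander: white cream jar, 49 mm across, 50 mm high, origin under its centre.
- tape: Bystander: roll of masking tape lying flat, 104 mm across, 25 mm high, origin under its centre.
Things that resemble listed ones, but are neither listed nor needed, are in the scene too. What is shaped like the stamp but purple is not meant. There is more than one size of the wedge; the one meant has the size given above.

How it is judged (in metres and radians):
On the way, in this order (a step that is already met when the one before it is completed fails the run):
1. the stamp lies flat on the bed between jaw and fence, rubber face up, let go (z of stamp in the frame of vice between 0.014 and 0.022 m and y of stamp in the frame of vice between -0.035 and 0.035 m and angle between stamp's own z axis and vertical below 0.08 rad and x of stamp in the frame of vice between -0.018 and 0.013 m and contact force between the fingers and stamp below 0.2 N), for 0.2 s.
2. the jaw has been pushed up and the stamp sits against the fence (z of stamp in the frame of vice between 0.014 and 0.022 m and y of stamp in the frame of vice between -0.035 and 0.035 m and angle between stamp's own z axis and vertical below 0.08 rad and x of stamp in the frame of vice between 0.005 and 0.013 m and x of jaw_face in the frame of vice above -0.0205 m), for 0.2 s.
At the end, for the whole second after the job is handed in: The stamp lies flat on the bed, rubber up, within 35 mm of the bay's middle along the fence, within 3 mm of the fence and held by the jaw; the wedge lies flat behind the jaw, driven in (origin below vice y 50 mm) and at rest, pressing the jaw, and the jaw the stamp, with over 4 N by itself (all of step 2 and contact force between wedge and jaw above 4 N and contact force between jaw and stamp above 4 N and contact force between stamp and vice above 3 N and y of wedge in the frame of vice below 0.05 m and z of wedge in the frame of vice below 0.022 m and angle between wedge's own z axis and vertical below 0.06 rad and linear speed of each of wedge, stamp below 0.004 m/s); the robot touches nothing.
It fails at once if a bystander is moved more than 25 mm or knocked over (distance of any of tall_stamp, jar, tape from where it was at the start of the episode above 0.025 m or angle between any of tall_stamp, jar, tape's own z axis and vertical above 0.5 rad).
It also fails if it takes over 72 s, if anything falls off the work surface, if the arm or the gripper's body presses on something with over 40 N, if the wrist force passes 120 N, or if a joint passes its speed limit or range.

## Working session

There is one attempt and no reset: what is moved stays moved. The work goes in short steps, Python scripts to look and compute and a tool call to move; the robot and the scene stay as the last step left them, time stands still between calls to the robot, and variables do not carry over. Pictures are saved under pics/ and viewed, at most 10 in all, crops included, and the job is handed in when it is done.

Besides the shell and the picture viewer there is one more tool, called after "Call:" by a JSON object that holds its "name" and its "arguments", one argument or row to a line. drive_tool: Moves the arm, as the interface text tells. Its arguments: {"type":"object","properties":{"steps":{"type":"array"}},"required":["steps"]}

```bash
ls; mkdir -p pics; python3 - <<'E'
from station import r
import cv2,numpy as np
s=r.sense(); print(s['time_s'],s['tcp_pos'],np.round(s['ee_rot'],3).tolist(),s['gripper_width'])
for n in ['scene','top']:
    cv2.imwrite(f'pics/{n}0.png',r.capture(n)); p=r.camera_params(n); print(n,np.round(p['camera_matrix'],1).tolist(),p['k1'],np.round(p['extrinsics'],3).tolist())
E
```

```text
pics
0.0 [ 0.20578147 -0.58956568  0.24045923] [[-0.944, -0.329, -0.001], [-0.329, 0.944, 0.002], [0.0, 0.002, -1.0]] 1.0022939063840486
scene [[378.9, 0.0, 273.0], [0.0, 378.9, 216.6], [0.0, 0.0, 1.0]] -0.014471575462390592 [[-0.714, -0.7, -0.003, 0.418], [-0.285, 0.294, -0.912, 0.204], [0.64, -0.651, -0.409, 0.751], [0.0, 0.0, 0.0, 1.0]]
top [[389.1, 0.0, 274.2], [0.0, 389.1, 215.4], [0.0, 0.0, 1.0]] -0.08131060314031513 [[0.013, -1.0, 0.026, -0.009], [-0.989, -0.017, -0.15, 0.562], [0.151, -0.024, -0.988, 0.962], [0.0, 0.0, 0.0, 1.0]]
```

View pics/top0.png

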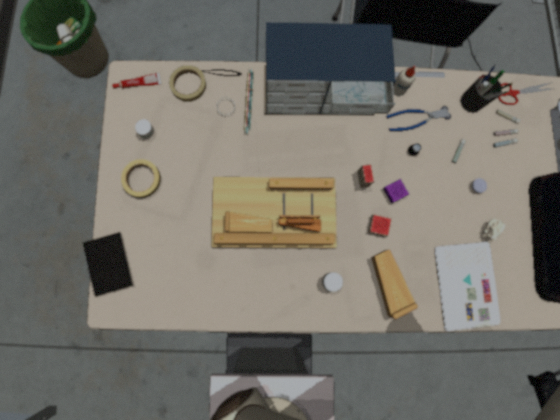

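View pics/scene0.png

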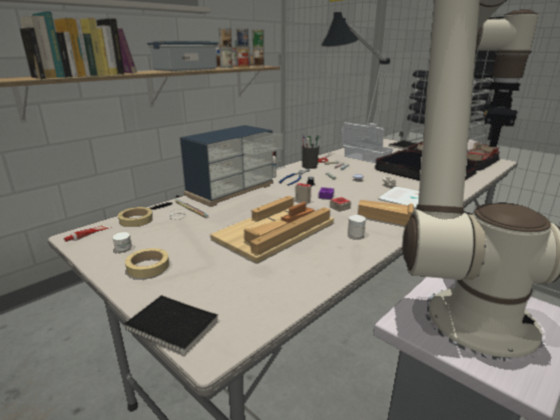

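The top view shows the vice at (213–336, 177–248), with the fence towards the top of the picture and the wedge on its bed at (248,222). The low red stamp is at (380,227), the tall stamp at (367,175), a jar at (333,282) and an oversized wedge at (394,283). The scene view agrees with this.

```bash
cat > h.py <<'E'
import numpy as np,cv2
from station import r
def ray(p,uv,z):
    K=p['camera_matrix'];E=np.array(p['extrinsics']);uv=np.atleast_2d(np.array(uv,float))
    d=(uv-[K[0][2],K[1][2]])/[K[0][0],K[1][1]]
    u=d.copy()
    for _ in range(10): u=d/(1+p['k1']*(u**2).sum(1,keepdims=True))
    R=E[:3,:3];c=-R.T@E[:3,3];w=np.c_[u,np.ones(len(u))]@R
    return c+w*((z-c[2])/w[:,2])[:,None]
def rects(im,mask,p,z,amin=60):
    out=[]
    for c in cv2.findContours(mask.astype(np.uint8),0,2)[0]:
        if cv2.contourArea(c)<amin: continue
        P=ray(p,c[:,0],z)[:,:2]
        out.append((cv2.minAreaRect((P*1000).astype(np.float32)),c[:,0].mean(0)))
    return out
E
python3 - <<'E'
from h import *
im=cv2.imread('pics/top0.png');p=r.camera_params('top')
hsv=cv2.cvtColor(im,cv2.COLOR_BGR2HSV);H,S,V=[hsv[...,i].astype(int) for i in range(3)]
red=((H<6)|(H>172))&(S>150)&(V>60)
for a,m in rects(im,red,p,.027,60): print('red',np.round(np.hstack([a[0],a[1],a[2]]),1),m)
b=(H>12)&(H<30)&(S>100)&(V>90)
for a,m in rects(im,b,p,.018,800): print('wood',np.round(np.hstack([a[0],a[1],a[2]]),1),m)
cv2.imwrite('pics/crop.png',cv2.resize(im[160:310,200:420],None,fx=3.6,fy=3.6,interpolation=cv2.INTER_CUBIC))
print(ray(p,[[333,282],[213,177],[336,177],[336,248],[213,248]],.018))
E
```

```text
red [ 544.1 -281.6   42.6   41.2   76.9] [380.03448276 224.62068966]
red [ 683.5 -251.4   42.    17.4    5.5] [366.80952381 173.04761905]
red [936.9 400.5  22.6  62.    8. ] [134.79166667  82.08333333]
wood [ 389.2 -308.8  169.2   72.1   26.1] [394.82300885 284.32743363]
wood [ 5.313e+02 -1.000e-01  9.260e+01  3.186e+02  9.000e-01] [272.63701068 231.85409253]
[[ 0.39355739 -0.15603936  0.018     ]
 [ 0.66753382  0.16475198  0.018     ]
 [ 0.67404874 -0.16674498  0.018     ]
 [ 0.48212893 -0.16458678  0.018     ]
 [ 0.47738408  0.15775723  0.018     ]]
```

View pics/crop.png

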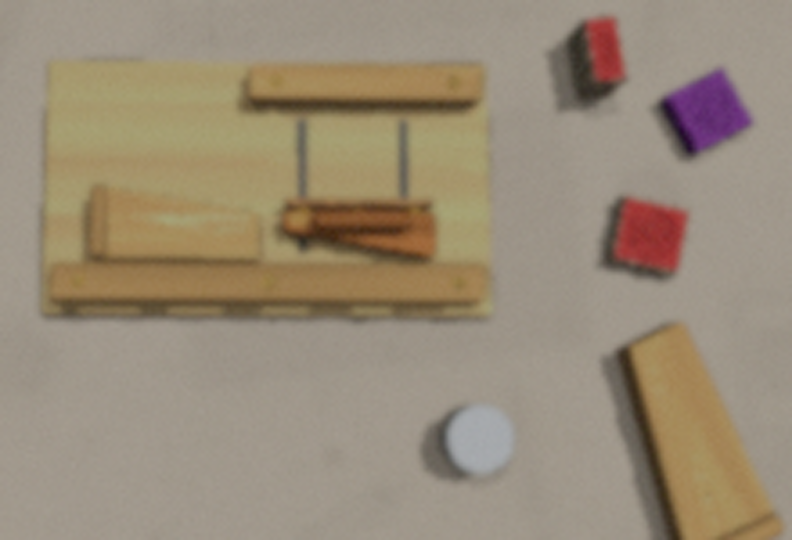

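The crop shows the board corners, the rail's top edge, the fence's top edge and the wedge. The wedge's thick end is at crop (95,222), the jaw at (360,225) and the stamp at (650,235). Next I'll work out the vice pose.

```bash
python3 - <<'E'
from h import *
p=r.camera_params('top')
f=lambda q,z:ray(p,np.array(q,float)/3.6+[200,160],z)[:,:2]
pts=[((48,60),18,70,225),((488,62),18,70,-105),((52,263),48,-85,215),((487,266),48,-85,-95),((249,65),48,None,75),((484,67),48,None,-95),((251,99),48,34,75),((481,104),48,34,-95)]
W=[];V=[]
for q,z,x,y in pts:
    w=f([q],z/1000)[0]*1000
    if x is not None: W.append(w);V.append([x,y])
W=np.array(W);V=np.array(V,float)
A=V-V.mean(0);B=W-W.mean(0)
a=np.arctan2((A[:,0]*B[:,1]-A[:,1]*B[:,0]).sum(),(A*B).sum());R=np.array([[np.cos(a),-np.sin(a)],[np.sin(a),np.cos(a)]])
t=W.mean(0)-R@V.mean(0)
print('yaw',np.degrees(a),'org',t,'res',(W-(V@R.T+t)).round(1).tolist())
tv=lambda w:((w*1000-t)@R).round(1).tolist()
print('stamp corners',f([(622,197),(688,208),(672,274),(612,264)],.027).round(4).tolist())
print('wedge thick top (vice)',tv(f([(90,185),(90,258)],.054)),'thin',tv(f([(262,212),(260,260)],.048)))
print('jaw handle top',tv(f([(285,218),(310,208),(425,210),(428,230)],.073)))
print('jar',f([(480,440)],.05),'tall',f([(600,50)],.06),'big wedge',f([(630,345),(682,325),(778,520)],.04))
E
```

```text
yaw 0.611969233978266 org [600.80043385 -61.66862114] res [[0.1, -0.2], [1.5, 0.4], [0.0, -1.0], [-0.6, 0.1], [0.6, -1.2], [-1.6, 1.9]]
stamp corners [[0.571, -0.2624], [0.5636, -0.3119], [0.5145, -0.2984], [0.5212, -0.2538]]
wedge thick top (vice) [[-29.9, 187.7], [-81.9, 186.6]] thin [[-47.7, 65.6], [-82.0, 66.9]]
jaw handle top [[-55.3, 50.2], [-48.2, 32.8], [-49.1, -47.5], [-63.2, -49.4]]
jar [[ 0.39356397 -0.15122862]] tall [[ 0.67341247 -0.23983322]] big wedge [[ 0.46156444 -0.26206616]
 [ 0.47630773 -0.3005828 ]
 [ 0.33796758 -0.36733249]]
```

Call:
{"name": "drive_tool", "arguments": {
  "steps": [0, 0, 0.109, 0, 0, 0, 1, 0, 0, 0.109, 0, 0, 0, 1, 0, 0, 0.109, 0, 0, 0, 1, 0, 0, 0.109, 0, 0, 0, 1, 0, 0, 0.109, 0, 0, 0, 1, 0, 0, 0, -0.022, 0.031, 0, 1, 0, 0, 0, -0.022, 0.031, 0, 1, 0, 0, 0, -0.022, 0.031, 0, 1, 0, 0, 0, -0.022, 0.031, 0, 1, 0, 0, 0, -0.022, 0.031, 0, 1]
}}

```text
time_s: 0.93
tcp_pos: [0.3465, -0.4598, 0.2411]
ee_rot: [[-0.978, 0.208, -0.001], [0.208, 0.978, 0.001], [0.001, 0.001, -1.0]]
wrist_force: [0.1, -0.2, 0.7]
gripper_width: 1.004
gripper_force: 0.0
```

Call:
{"name": "drive_tool", "arguments": {
  "steps": [0, 0, 0, -0.022, 0.031, 0.008, 1, 0, 0, 0, -0.022, 0.031, 0.008, 1, 0, 0, 0, -0.022, 0.031, 0.008, 1, 0, 0, 0, -0.022, 0.031, 0.008, 1, 0, 0, 0, -0.022, 0.031, 0.008, 1, 0, 0, 0, -0.022, 0.031, 0.008, 1, 0, 0, 0, -0.022, 0.031, 0.008, 1, 0, 0, 0, 0, 0, 0, 1, 0, 0, 0, 0, 0, 0, 1]
}}

```text
time_s: 1.68
tcp_pos: [0.5422, -0.2792, 0.1841]
ee_rot: [[-0.979, 0.205, -0.003], [0.205, 0.979, 0.001], [0.003, 0.0, -1.0]]
wrist_force: [-0.2, -0.9, 0.4]
gripper_width: 0.997
gripper_force: 0.0
```

```bash
python3 - <<'E'
from h import *
s=r.sense();p=r.camera_params('wrist');im=r.capture('wrist');cv2.imwrite('pics/w1.png',im)
print(s['time_s'],s['tcp_pos'],np.round(s['ee_rot'],3).tolist(),s['wrist_force'])
hsv=cv2.cvtColor(im,cv2.COLOR_BGR2HSV);H,S,V=[hsv[...,i].astype(int) for i in range(3)]
red=((H<6)|(H>172))&(S>150)&(V>60)
for a,m in rects(im,red,p,.027,200): print('red',np.round(np.hstack([a[0],a[1],a[2]]),1),m)
E
```

```text
1.6833 [ 0.54221304 -0.2792115   0.18406901] [[-0.979, 0.205, -0.003], [0.205, 0.979, 0.001], [0.003, 0.0, -1.0]] [-0.19863915 -0.87103016  0.39666371]
red [ 689.8 -241.8   36.    23.6    8. ] [342.46938776 325.44897959]
red [ 542.9 -282.9   47.    42.2   78.2] [275.0877193  191.68421053]
```

View pics/w1.png

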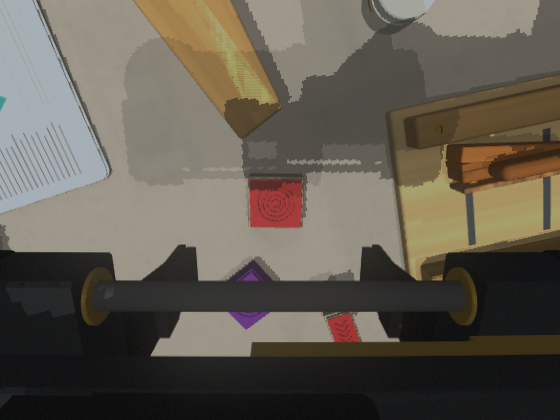

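The wrist view shows the stamp at (275,203), square to the image, so it is aligned with the gripper. The purple decoy is at (250,297).

Call:
{"name": "drive_tool", "arguments": {
  "steps": [0, 0, 0, -0.0015, -0.0035, 0.032, 1, 0, 0, 0, 0, 0, 0.032, 1, 0, 0, 0, 0, 0, 0.032, 1, 0, 0, 0, 0, 0, 0.032, 1, 0, 0, 0, 0, 0, 0.022, 1, 0, 0, 0, 0, 0, 0.01, 1, 0, 0, 0, 0, 0, 0, 1, 0, 0, 0, 0, 0, 0, 0, 0, 0, 0, 0, 0, 0, 0, 0, 0, 0, 0, 0, 0, 0]
}}

```text
time_s: 2.57
tcp_pos: [0.5434, -0.2853, 0.0277]
ee_rot: [[-0.978, 0.208, 0.004], [0.208, 0.978, -0.001], [-0.004, -0.0, -1.0]]
wrist_force: [0.2, 0.6, 0.1]
gripper_width: 0.853
gripper_force: 0.0
```

Call:
{"name": "drive_tool", "arguments": {
  "steps": [0, 0, 0, 0, 0, 0, 0, 0, 0, 0, 0, 0, 0, 0, 0, 0, 0, 0, 0, 0, 0, 0, 0, 0, 0, 0, 0, 0]
}}

```text
time_s: 2.9
tcp_pos: [0.5426, -0.2846, 0.0262]
ee_rot: [[-0.978, 0.207, 0.001], [0.207, 0.978, -0.0], [-0.001, 0.0, -1.0]]
wrist_force: [-1.5, 1.1, 3.0]
gripper_width: 0.599
gripper_force: 30.0
```

Call:
{"name": "drive_tool", "arguments": {
  "steps": [0, 0, 0, 0, 0, -0.038, 0, 0, 0, 0, 0, 0, -0.038, 0, 0, 0, -0.11, 0, 0, -0.038, 0, 0, 0, -0.11, 0, 0, 0, 0, 0, 0, 0, -0.0096, 0.037, 0, 0, 0, 0, 0, -0.0096, 0.037, 0, 0, 0, 0, 0, -0.0096, 0.037, 0, 0, 0, 0, 0, -0.0096, 0.037, 0, 0, 0, 0, 0, -0.0096, 0.037, 0, 0, 0, 0, 0, -0.0096, 0.037, 0, 0]
}}

```text
time_s: 3.73
tcp_pos: [0.5972, -0.0603, 0.1394]
ee_rot: [[-1.0, -0.011, -0.0], [-0.011, 1.0, 0.0], [0.0, 0.0, -1.0]]
wrist_force: [1.6, 0.3, -1.7]
gripper_width: 0.597
gripper_force: 30.0
```

Call:
{"name": "drive_tool", "arguments": {
  "steps": [0, 0, 0, 0, 0, 0, 0, 0, 0, 0, 0, 0, 0, 0]
}}

```text
time_s: 3.9
tcp_pos: [0.5976, -0.0598, 0.1393]
ee_rot: [[-1.0, -0.015, -0.001], [-0.015, 1.0, 0.0], [0.001, 0.0, -1.0]]
wrist_force: [-1.0, -1.0, -1.0]
gripper_width: 0.594
gripper_force: 30.0
```

```bash
python3 - <<'E'
from h import *
s=r.sense();im=r.capture('wrist');cv2.imwrite('pics/w2.png',im);cv2.imwrite('pics/t2.png',r.capture('top'))
print(s['time_s'],s['tcp_pos'],np.round(s['ee_rot'],3).tolist(),s['wrist_force'],s['gripper_width'])
E
```

```text
3.9 [ 0.59762617 -0.05984784  0.13926634] [[-1.0, -0.015, -0.001], [-0.015, 1.0, 0.0], [0.001, 0.0, -1.0]] [-0.98850349 -0.99015801 -0.97282894] 0.5936898428364478
```

View pics/w2.png

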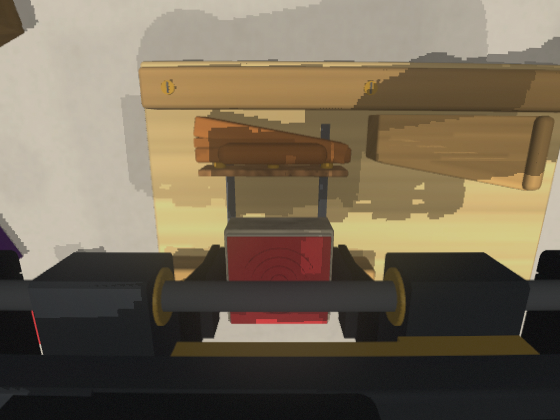

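The stamp is held level and square. The rail's inner edge is at about row 108 and the cork facing at about row 175.

```bash
python3 - <<'E'
from h import *
p=r.camera_params('wrist')
print('rail',ray(p,[[150,107],[545,110]],.048),'cork',ray(p,[[202,175],[346,175]],.048),'wedge thick',ray(p,[[546,118],[536,189]],.054),'thin',ray(p,[[368,115],[368,155]],.048))
E
```

```text
rail [[ 0.51485376 -0.14996523  0.048     ]
 [ 0.5130446   0.11868492  0.048     ]] cork [[ 0.56076673 -0.11706383  0.048     ]
 [ 0.5596537  -0.01502773  0.048     ]] wedge thick [[0.5183841  0.11582339 0.054     ]
 [0.56681929 0.11941059 0.054     ]] thin [[ 0.51855474 -0.00272307  0.048     ]
 [ 0.5454084  -0.00055071  0.048     ]]
```

Call:
{"name": "drive_tool", "arguments": {
  "steps": [0, 0, 0, 0, -0.001, 0.03, 0, 0, 0, 0, 0, 0, 0.03, 0, 0, 0, 0, 0, 0, 0.02, 0, 0, 0, 0, 0, 0, 0.01, 0, 0, 0, 0, 0, 0, 0.004, 0, 0, 0, 0, 0, 0, 0, 0, 0, 0, 0, 0, 0, 0, 0]
}}

```text
time_s: 4.58
tcp_pos: [0.5983, -0.0638, 0.0465]
ee_rot: [[-1.0, -0.01, 0.002], [-0.01, 1.0, 0.0], [-0.002, -0.0, -1.0]]
wrist_force: [0.3, 1.2, -0.9]
gripper_width: 0.591
gripper_force: 30.0
```

Call:
{"name": "drive_tool", "arguments": {
  "steps": [0, 0, 0, 0, 0, 0.001, 0, 0, 0, 0, 0, 0, 0, 0, 0, 0, 0, 0, 0, 0, 0]
}}

```text
time_s: 4.83
tcp_pos: [0.5978, -0.0631, 0.0452]
ee_rot: [[-1.0, -0.011, 0.001], [-0.011, 1.0, 0.0], [-0.001, 0.0, -1.0]]
wrist_force: [0.2, -0.3, 0.1]
gripper_width: 0.595
gripper_force: 30.0
```

Call:
{"name": "drive_tool", "arguments": {
  "steps": [0, 0, 0, 0, 0, 0.001, 0, 0, 0, 0, 0, 0, 0, 0.75, 0, 0, 0, 0, 0, 0, 0.75, 0, 0, 0, 0, 0, 0, 0.75, 0, 0, 0, 0, 0, 0, 0.8, 0, 0, 0, 0, 0, -0.02, 0.8, 0, 0, 0, 0, 0, -0.03, 0.8, 0, 0, 0, 0, 0, -0.04, 0.8, 0, 0, 0, 0, 0, 0, 0, 0, 0, 0, 0, 0, 0, 0]
}}

```text
time_s: 5.67
tcp_pos: [0.5991, -0.0629, 0.1366]
ee_rot: [[-1.0, -0.011, 0.007], [-0.011, 1.0, 0.001], [-0.007, 0.001, -1.0]]
wrist_force: [-0.0, -0.1, -0.5]
gripper_width: 0.719
gripper_force: 0.0
```

```bash
python3 - <<'E'
from h import *
s=r.sense();p=r.camera_params('wrist');im=r.capture('wrist');cv2.imwrite('pics/w3.png',im)
print(s['time_s'],s['tcp_pos'],s['wrist_force'],s['gripper_width'])
E
```

```text
5.6667 [ 0.59914657 -0.06290306  0.13659829] [-0.00442915 -0.1074886  -0.4863724 ] 0.719061049161615
```

View pics/w3.png

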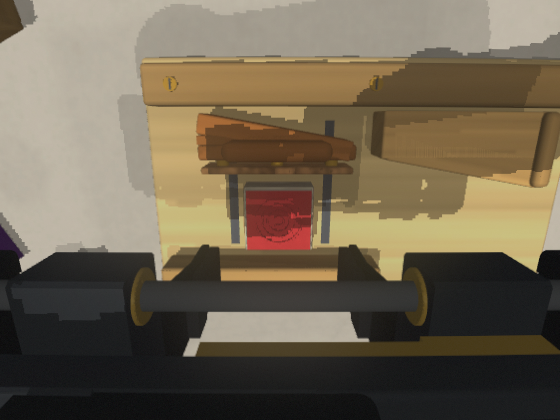

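The stamp lies square in the bay at (279,217), behind the jaw at row ~165. Now I'll push the jaw.

Call:
{"name": "drive_tool", "arguments": {
  "steps": [0, 0, 0, 0.03, 0, 0, 0, 0, 0, 0, 0.03, 0, 0, 0, 0, 0, 0, 0.02, 0, 0, 0, 0, 0, 0, 0, 0, 0, 0, 0, 0, 0, 0, 0, 0, 0, 0, 0, 0, 0, 0, 0, 0, 0, 0, 0, 0, 0, 0.02, 0, 0, 0, 0, 0, 0, 0.02, 0, 0, 0, 0, 0, 0, 0.018, 0, 0, 0, 0, 0, 0, 0, 0]
}}

```text
time_s: 6.55
tcp_pos: [0.5157, -0.0642, 0.0717]
ee_rot: [[-1.0, -0.01, -0.008], [-0.01, 1.0, -0.001], [0.008, -0.001, -1.0]]
wrist_force: [0.3, -0.2, -0.8]
gripper_width: 0.016
gripper_force: 0.0
```

Call:
{"name": "drive_tool", "arguments": {
  "steps": [0, 0, 0, -0.004, 0, -0.004, 0, 0, 0, 0, -0.004, 0, 0, 0, 0, 0, 0, -0.004, 0, 0, 0, 0, 0, 0, -0.004, 0, 0, 0, 0, 0, 0, -0.004, 0, 0, 0, 0, 0, 0, -0.004, 0, 0, 0, 0, 0, 0, -0.004, 0, 0, 0, 0, 0, 0, 0, 0, 0, 0]
}}

```text
time_s: 7.22
tcp_pos: [0.5465, -0.0637, 0.0797]
ee_rot: [[-1.0, -0.011, 0.001], [-0.011, 1.0, -0.0], [-0.001, -0.0, -1.0]]
wrist_force: [-1.7, -1.4, 0.2]
gripper_width: 0.002
gripper_force: 0.4
```

Call:
{"name": "drive_tool", "arguments": {
  "steps": [0, 0, 0, -0.003, 0, 0, 0, 0, 0, 0, -0.003, 0, 0, 0, 0, 0, 0, 0, 0, 0, 0, 0, 0, 0, 0, 0, 0, 0]
}}

```text
time_s: 7.55
tcp_pos: [0.5512, -0.0637, 0.0794]
ee_rot: [[-1.0, -0.011, -0.001], [-0.011, 1.0, -0.0], [0.001, -0.0, -1.0]]
wrist_force: [-2.8, -0.1, 1.7]
gripper_width: 0.001
gripper_force: 1.5
```

Call:
{"name": "drive_tool", "arguments": {
  "steps": [0, 0, 0, -0.003, 0, 0, 0, 0, 0, 0, -0.002, 0, 0, 0, 0, 0, 0, 0, 0, 0, 0, 0, 0, 0, 0, 0, 0, 0]
}}

```text
time_s: 7.88
tcp_pos: [0.5526, -0.0639, 0.079]
ee_rot: [[-1.0, -0.01, -0.009], [-0.01, 1.0, -0.0], [0.009, -0.0, -1.0]]
wrist_force: [-9.7, 1.5, 7.0]
gripper_width: 0.004
gripper_force: 4.9
```

Call:
{"name": "drive_tool", "arguments": {
  "steps": [0, 0, 0, -0.002, 0, 0, 0, 0, 0, 0, -0.002, 0, 0, 0, 0, 0, 0, 0, 0, 0, 0, 0, 0, 0, 0, 0, 0, 0]
}}

```text
time_s: 8.22
tcp_pos: [0.554, -0.0639, 0.0789]
ee_rot: [[-1.0, -0.009, -0.015], [-0.009, 1.0, -0.001], [0.015, -0.001, -1.0]]
wrist_force: [-15.5, 3.6, 12.4]
gripper_width: 0.004
gripper_force: 7.8
```

Call:
{"name": "drive_tool", "arguments": {
  "steps": [0, 0, 0, 0.01, 0, 0, 0, 0, 0, 0, 0.015, 0, -0.01, 0, 0, 0, 0, 0, 0, -0.03, 0, 0, 0, 0, 0, 0, -0.03, 0, 0, 0, 0, -0.03, 0, 0, 0, 0, 0, 0, -0.03, 0, 0, 0, 0, 0, 0, 0, 0, 0, 0, 0, 0, 0, 0, 0, 0, 0]
}}

```text
time_s: 8.88
tcp_pos: [0.5974, -0.0629, 0.1493]
ee_rot: [[-1.0, -0.011, 0.003], [-0.011, 1.0, 0.0], [-0.003, 0.0, -1.0]]
wrist_force: [0.4, 0.1, -1.2]
gripper_width: 0.006
gripper_force: 0.0
```

```bash
python3 - <<'E'
from h import *
s=r.sense();p=r.camera_params('wrist');im=r.capture('wrist');cv2.imwrite('pics/w4.png',im)
print(s['time_s'],s['tcp_pos'],np.round(s['ee_rot'],3).tolist(),s['wrist_force'],np.round(p['extrinsics'],4).tolist())
E
```

```text
8.8833 [ 0.59741933 -0.06289446  0.14931112] [[-1.0, -0.011, 0.003], [-0.011, 1.0, 0.0], [-0.003, 0.0, -1.0]] [ 0.44026977  0.13775815 -1.22187219] [[-0.0106, 0.9999, 0.0003, 0.0694], [0.9618, 0.0101, 0.2737, -0.5809], [0.2736, 0.0032, -0.9618, 0.1375], [0.0, 0.0, 0.0, 1.0]]
```

View pics/w4.png

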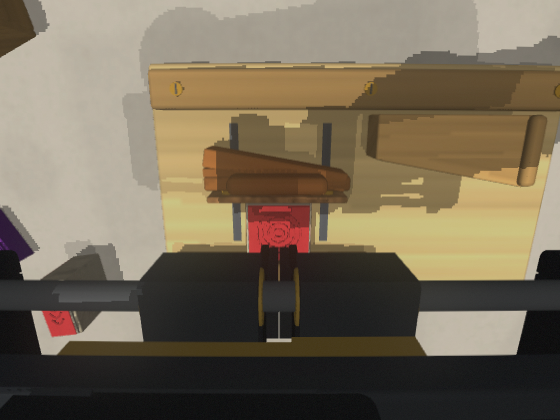

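The jaw (cork at row ~201) is against the stamp, which is square. The wedge's thick end is at (546,118)–(536,187).

```bash
python3 - <<'E'
from h import *
p=r.camera_params('wrist')
print('cork',ray(p,[[210,202],[346,202]],.048),'rail',ray(p,[[155,108],[555,110]],.048),'wedge thick',ray(p,[[546,118],[536,187]],.054),'thin',ray(p,[[366,115],[366,156]],.048))
E
```

```text
cork [[ 0.58207844 -0.11510899  0.048     ]
 [ 0.58100374 -0.01248453  0.048     ]] rail [[ 0.51441326 -0.15083813  0.048     ]
 [ 0.51182599  0.13279601  0.048     ]] wedge thick [[0.51753498 0.12267236 0.054     ]
 [0.56655908 0.12613875 0.054     ]] thin [[ 5.17695686e-01 -2.42018833e-03  4.80000000e-02]
 [ 5.46386272e-01 -1.41562528e-04  4.80000000e-02]]
```

Call:
{"name": "drive_tool", "arguments": {
  "steps": [0, 0, 0, 0.0091, 0.0376, 0, 0, 0, 0, 0, 0.0091, 0.0376, 0, 0, 0, 0, 0, 0.0091, 0.0376, 0, 0, 0, 0, 0, 0.0091, 0.0376, 0, 0, 0, 0, 0, 0.0091, 0.0376, 0, 0, 0, 0, 0, 0.0091, 0.0376, 0, 0, 0, 0, 0, 0, 0, 0, 0, 0, 0, 0, 0, 0, 0.02, 0, 0, 0, 0, 0, 0, 0.02, 0, 0, 0, 0, 0, 0, 0, 0]
}}

```text
time_s: 9.77
tcp_pos: [0.5353, 0.1607, 0.106]
ee_rot: [[-1.0, -0.011, -0.007], [-0.011, 1.0, -0.003], [0.007, -0.003, -1.0]]
wrist_force: [-0.8, -0.5, -0.7]
gripper_width: 0.007
gripper_force: 0.0
```

Call:
{"name": "drive_tool", "arguments": {
  "steps": [0, 0, 0, -0.002, 0, 0.025, 0, 0, 0, 0, 0, 0, 0.02, 0, 0, 0, 0, 0, 0, 0.012, 0, 0, 0, 0, 0, 0, 0, 0, 0, 0, 0, 0, 0, 0, 0]
}}

```text
time_s: 10.18
tcp_pos: [0.5405, 0.1615, 0.0529]
ee_rot: [[-1.0, -0.011, -0.0], [-0.011, 1.0, -0.0], [0.0, -0.0, -1.0]]
wrist_force: [0.5, -0.1, 0.3]
gripper_width: 0.002
gripper_force: 0.0
```

Call:
{"name": "drive_tool", "arguments": {
  "steps": [0, 0, 0, 0, -0.008, 0.005, 0, 0, 0, 0, 0, -0.01, 0, 0, 0, 0, 0, 0, -0.01, 0, 0, 0, 0, 0, 0, -0.01, 0, 0, 0, 0, 0, 0, -0.01, 0, 0, 0, 0, 0, 0, -0.01, 0, 0, 0, 0, 0, 0, -0.01, 0, 0, 0, 0, 0, 0, 0, 0, 0]
}}

```text
time_s: 10.85
tcp_pos: [0.5408, 0.0919, 0.0477]
ee_rot: [[-1.0, -0.009, -0.001], [-0.009, 1.0, -0.0], [0.001, -0.0, -1.0]]
wrist_force: [0.3, -0.7, 0.1]
gripper_width: 0.004
gripper_force: 0.0
```

Call:
{"name": "drive_tool", "arguments": {
  "steps": [0, 0, 0, 0, -0.008, 0, 0, 0, 0, 0, 0, -0.008, 0, 0, 0, 0, 0, 0, -0.008, 0, 0, 0, 0, 0, 0, -0.006, 0, 0, 0, 0, 0, 0, 0, 0, 0, 0, 0, 0, 0, 0, 0, 0]
}}

```text
time_s: 11.35
tcp_pos: [0.5411, 0.0632, 0.0473]
ee_rot: [[-1.0, -0.01, -0.001], [-0.01, 1.0, -0.0], [0.001, -0.0, -1.0]]
wrist_force: [-0.2, 0.3, 0.3]
gripper_width: 0.001
gripper_force: 0.0
```

```bash
python3 - <<'E'
from h import *
im=r.capture('top');cv2.imwrite('pics/t5.png',im)
s=r.capture('wrist')
cv2.imwrite('pics/c5.png',np.vstack([cv2.resize(im[160:260,200:360],(640,400)),cv2.resize(s[0:250],(448,200))[:, :].copy() if 0 else cv2.copyMakeBorder(cv2.resize(s[:300],(373,200)),0,0,0,267,0)]))
E
```

```text
(no output)
```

View pics/c5.png

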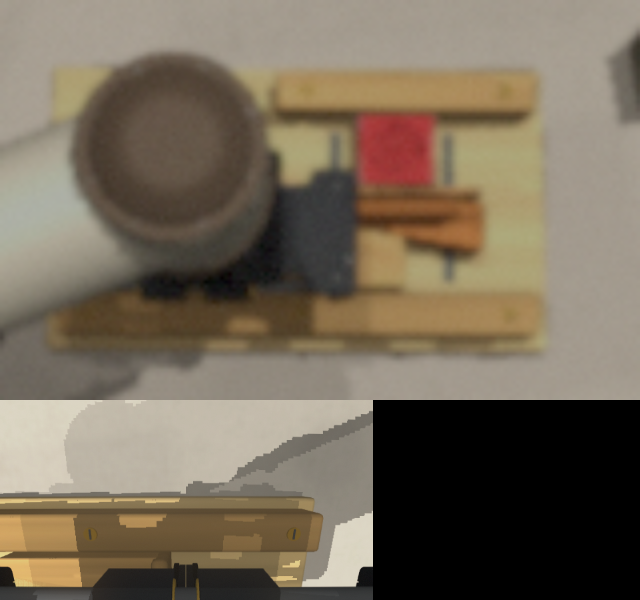

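The wedge follows the finger straight along the rail. Its thin end is at crop (405,260), entering behind the jaw.

Call:
{"name": "drive_tool", "arguments": {
  "steps": [0, 0, 0, 0, -0.006, 0, 0, 0, 0, 0, 0, -0.006, 0, 0, 0, 0, 0, 0, -0.006, 0, 0, 0, 0, 0, 0, 0, 0, 0, 0, 0, 0, 0, 0, 0, 0]
}}

```text
time_s: 11.87
tcp_pos: [0.5411, 0.0455, 0.0474]
ee_rot: [[-1.0, -0.01, -0.001], [-0.01, 1.0, -0.0], [0.001, -0.0, -1.0]]
wrist_force: [-1.0, 0.9, -0.4]
gripper_width: 0.004
gripper_force: 0.7
```

Call:
{"name": "drive_tool", "arguments": {
  "steps": [0, 0, 0, 0, -0.003, 0, 0, 0, 0, 0, 0, -0.003, 0, 0, 0, 0, 0, 0, 0, 0, 0, 0, 0, 0, 0, 0, 0, 0]
}}

```text
time_s: 12.2
tcp_pos: [0.5404, 0.0404, 0.0474]
ee_rot: [[-1.0, -0.01, -0.002], [-0.01, 1.0, 0.001], [0.002, 0.001, -1.0]]
wrist_force: [-6.2, 6.9, 2.3]
gripper_width: 0.01
gripper_force: 3.6
```

Call:
{"name": "drive_tool", "arguments": {
  "steps": [0, 0, 0, 0, -0.003, 0, 0, 0, 0, 0, 0, -0.003, 0, 0, 0, 0, 0, 0, 0, 0, 0, 0, 0, 0, 0, 0, 0, 0]
}}

```text
time_s: 12.53
tcp_pos: [0.5398, 0.035, 0.0474]
ee_rot: [[-1.0, -0.01, -0.003], [-0.01, 1.0, 0.001], [0.003, 0.001, -1.0]]
wrist_force: [-6.6, 10.8, 4.2]
gripper_width: 0.003
gripper_force: 5.5
```

Call:
{"name": "drive_tool", "arguments": {
  "steps": [0, 0, 0, 0, -0.003, 0, 0, 0, 0, 0, 0, -0.003, 0, 0, 0, 0, 0, 0, 0, 0, 0, 0, 0, 0, 0, 0, 0, 0]
}}

```text
time_s: 12.87
tcp_pos: [0.5394, 0.0298, 0.0473]
ee_rot: [[-1.0, -0.01, -0.004], [-0.01, 1.0, 0.002], [0.004, 0.002, -1.0]]
wrist_force: [-9.8, 14.6, 4.7]
gripper_width: 0.004
gripper_force: 7.6
```

Call:
{"name": "drive_tool", "arguments": {
  "steps": [0, 0, 0, 0, -0.003, 0, 0, 0, 0, 0, 0, -0.003, 0, 0, 0, 0, 0, 0, 0, 0, 0, 0, 0, 0, 0, 0, 0, 0]
}}

```text
time_s: 13.2
tcp_pos: [0.5395, 0.0249, 0.0474]
ee_rot: [[-1.0, -0.01, -0.004], [-0.01, 1.0, 0.003], [0.004, 0.003, -1.0]]
wrist_force: [-10.2, 19.5, 5.6]
gripper_width: 0.009
gripper_force: 10.3
```

Call:
{"name": "drive_tool", "arguments": {
  "steps": [0, 0, 0, 0, -0.003, 0, 0, 0, 0, 0, 0, -0.002, 0, 0, 0, 0, 0, 0, 0, 0, 0, 0, 0, 0, 0, 0, 0, 0]
}}

```text
time_s: 13.53
tcp_pos: [0.5395, 0.0212, 0.0474]
ee_rot: [[-1.0, -0.01, -0.003], [-0.01, 1.0, 0.005], [0.003, 0.005, -1.0]]
wrist_force: [-12.1, 25.3, 6.5]
gripper_width: 0.004
gripper_force: 13.0
```

Jammed at about 25 N. I'll back off and check.

Call:
{"name": "drive_tool", "arguments": {
  "steps": [0, 0, 0, 0, 0.01, 0, 0, 0, 0, 0, 0, 0.02, 0, 0, 0, 0, 0, 0, 0.02, 0, 0, 0, 0, 0, 0, 0, -0.03, 0, 0, 0, 0, 0, 0, -0.04, 0, 0, 0, 0, 0, 0, -0.04, 0, 0, 0, 0, 0, 0.04, 0, 0, 0, 0, 0, 0, 0.04, 0, 0, 0, 0, 0, 0, 0.04, 0, 0, 0, 0, 0, 0, 0, 0, 0]
}}

```text
time_s: 14.37
tcp_pos: [0.5414, 0.192, 0.1583]
ee_rot: [[-1.0, -0.016, 0.004], [-0.016, 1.0, 0.002], [-0.004, 0.002, -1.0]]
wrist_force: [0.6, -0.7, 0.0]
gripper_width: 0.005
gripper_force: 0.0
```

```bash
python3 - <<'E'
from h import *
s=r.sense();print(s['time_s'],s['tcp_pos'],s['wrist_force'])
im=r.capture('top');cv2.imwrite('pics/t6.png',cv2.resize(im[160:310,200:420],None,fx=3.6,fy=3.6,interpolation=cv2.INTER_CUBIC))
E
```

```text
14.3667 [0.54137938 0.19200555 0.15826223] [ 0.63843184 -0.7270201   0.00322879]
```

View pics/t6.png

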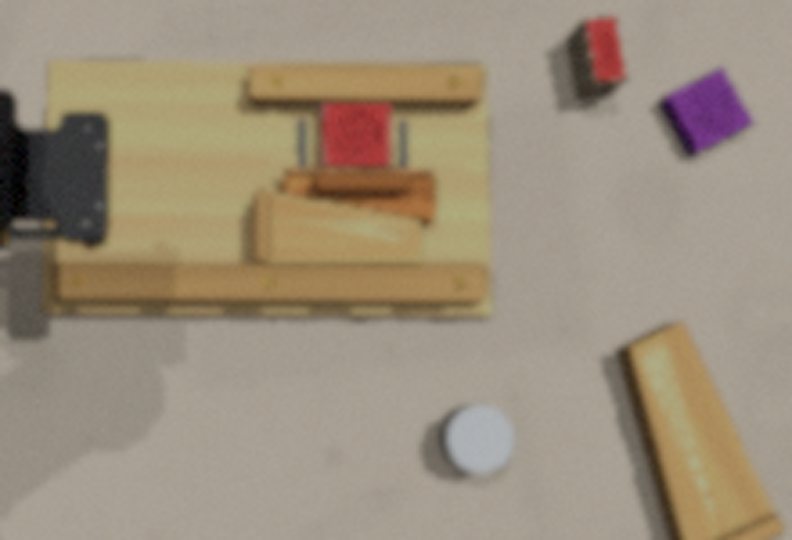

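The stamp sits against the fence at crop (357,135). The jaw is tight and the wedge is jammed along the rail, thick end at crop (257,228). The other things are where they were.

```bash
python3 -c "
from station import r
print(r.finish_job())"
```

```text
the job is handed in; nothing more can be done
None
```

I handed the job in at about 14.4 s: the stamp is seated rubber face up against the fence, the wedge was pushed in to about 25 N and stayed in place once the arm backed off, and the bystanders in the final picture had not moved (the tape was out of frame); no verdict was returned.

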